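# Slide the mounting plate out over the riser's edge

## Robot

A 6-joint arm with a two-finger parallel gripper is mounted at the origin on the work surface. World frame = base frame: x ahead of the robot, y to its left, z up, the work surface at z = 0. Lengths are in m, angles in degrees, forces in N, time in s.
With the tool pointing down it reaches from about 0.375 to 0.9 m from the base axis. Payload 3.1 kg.
Tool frame: the origin (TCP) lies on the centre line of the jaws, within the pads' length; the fingertips stand 25 mm ahead of it and the grasp point (between the pads) lies 6 mm ahead of it; z points along the fingers, y is the line along which they close (so a half turn about z gives the same grasp; the last joint's range is limited). The gripper opens to 87 mm and grips with 3 to 60 N. Pads are 19 mm wide; open, the fingers measure 117 mm over their backs; the gripper's body (75 mm by 190 mm) begins 51 mm behind the grasp point.
Start: joints at [-80.3, 30.224, 82.088, -0, 67.689, -10.227], TCP at [0.213, -0.588, 0.248] pointing down, gripper open.
Joint ranges: [-176.69, 176.69], [-43.24, 126.21], [12.49, 139.97], [-82, 262], [0, 151.66], [-163.58, 163.58]. Speed limits (degrees/s): [159.86, 159.86, 180, 180, 180, 180].

## Interface

Orientations are given as a 3x3 rotation matrix whose columns are the frame's x, y, z axes.
In Python, from rig import bot, cams, models gives the robot as it stands. The module is installed in compiled form; this text tells all that it offers.
- The arm moves only by the shell command python3 -m handwheel 'ROWS' [OPENING]. ROWS is JSON, a list of rows, each a list of 6 numbers: the shift along the world's x, y, z each as a share of 1 m, from -1 to 1, then the turn, a rotation vector about the world's x, y, z each as a share of 2 rad, from -1 to 1. In form: [[dx, dy, dz, wx, wy, wz], ...]. A call has exactly 8 rows; each row is the pose to reach, as a shift and turn from the pose commanded when the call began; what a row does not reach only later rows make up. A row lasts 1/12 s, in which the tool goes at most 41.7 mm and 7.16 degrees, less where a joint would pass 70% of its speed; a pose out of reach is approached as far as the arm can. A call with a number of a shift or a turn outside -1 to 1 is refused whole. A call with a gripper value outside its range is refused whole. OPENING is the opening, from -1 (shut) to 1 (fully open), so that 0 is half open, set as the call begins (- or left out, the last holds). The fingers move at their own pace and stop on an object; the grip force is fixed at half the most. Time passes only in rows, so rows that repeat a pose let the fingers close, or fill a call up. It gives the time, the measured TCP pose, the force, the opening and the grip force at its end, in the units of the state.
- bot.read_state(): the state, without advancing time (a new reading comes with each control period).
- cams.capture(name): name is "scene" or "side" or "wrist"; returns (picture, depth): 480x640x3 uint8, blue, green, red; 480x640 float32, m along the optical axis (not along the pixel's ray), 0 where there is no reading.
- cams.calibration(name): a dict with "mtx" (3x3 intrinsics, pixels), "dist_coeffs" ([k1, k2, p1, p2, k3] as OpenCV has them; the pictures are not rectified), "R" (3x3) and "t" (3): a world point X has camera coordinates R X + t; the wrist camera has in their place "tool_from_camera" (4x4, takes a point from camera to tool coordinates, whose origin is the TCP and whose axes are the flange's). Camera axes: x right, y down, z forward; pixel columns grow to the right and rows downward; lengths in m; the calibration is good to about 2 mm. A picture is of the moment at which its call begins: read the wrist's pose just before it. calibration takes no time and is no camera call.
- bot.hand_in(): hands the job in; it is judged then, once.
Trained networks look in the newest picture that a camera, given by its name, has taken for a name from the list of things; names that differ only in an ending like _2 or _b are one class to them, and where a whole thing is asked for, a point or a joint stands for the part that bears it (a point fixed in the world has none). Each returns a list of dicts, best first, with "conf" (0 to 1); they miss things now and then, are a little off and sometimes report something else, mostly with a low value. They report only what shows in the picture. A call takes as long as a camera call. They do not tell look-alikes from the thing itself.
- models.spot_in(query, camera): "position" ([column, row] in pixels, amid what is visible of it).
- models.tip_of(query, camera): "position" ([column, row] in pixels: a listed point, or the origin of a listed thing).
The state is a dict: "time_s": time; "joint_positions": joint angles; "qvel": joint speeds; "tau": joint torques, N m; "position": TCP position; "tcp_rot": TCP orientation; "force": force on the tool from outside, world axes, zero at the start; "moment": the same for the moment, N m; "opening": opening from 0.0 (shut) to 1.0 (fully open); "grasp_force": force on a finger pad.
Only numpy, scipy, OpenCV 4.12 (cv2) and the standard library are available. Lean on these libraries where they do the work, as an engineer would, in place of code of your own. Each camera call takes 0.05 s, during which the arm holds its last target. There are 200 camera calls.

## Task

With the fingertips, push the flat black plate across the white riser, between the mug and the jar, until it sticks out 40 mm over the riser's edge there, square to that edge, so that a fitter can reach its two outer holes from beneath. Only slide the plate flat on the riser: do not pick it up, and leave everything else where it stands.

Things in the scene. Friction and masses are not known exactly. Their poses are not given: they have to be found in the camera images.
- riser: fixed white laminate riser (a low monitor stand), a board 400 mm in x, 460 mm in y, 20 mm thick on two upright panels; its flat top is 80 mm above the table. Origin: centre of its footprint, on the table. Its y axis runs along its 460 mm length; the edge to work at is its -y end (to the robot's right), where the mug and the jar stand near the two corners; its x axis is parallel to that edge. It does not move
- riser_edge (a point): middle of the top corner line of that -y edge of the riser (230 mm from the riser's origin along -y, 80 mm up); axes as the riser's
- plate: loose black rectangular plate, 140 mm in its x, 120 mm in its y, 8 mm thick, about 0.25 to 0.5 kg, a 10 mm hole in each corner, lying flat on the riser, turned up to 0.35 rad (20 degrees) from square to the edge and wholly on the riser at the start. Origin: centre of its underside. Its -y side leads over the edge; the fingers push on its +y side. It slides with ordinary dry friction and stops when the push stops
- plate_lead (a point): middle of the plate's leading (-y) side, on its underside, 60 mm from the plate's origin. The overhang is how far this point lies beyond the riser's edge
- mug: white mug, 76 mm wide, 90 mm high, handle about 30 mm beyond its wall at its +y; near one corner of the working edge on the riser; centre about 150 mm from the middle of the riser. Leave alone. Origin: centre of its underside
- jar: amber jar with white cap, 72 mm wide, 95 mm high; near the other corner of the working edge on the riser (mug and jar may be swapped). Leave alone. Origin: centre of its underside
- pouch: blue hard case 160 x 90 x 42 mm lying on the far (+y) end of the riser, 100 mm or more behind the plate. Leave alone. Origin: centre of its underside
- smallbox: small cardboard packet 55 x 88 x 23 mm lying on the table. Leave alone. Origin: centre of its underside
- spoon: steel spoon 150 mm long, up to 40 mm wide, lying on the table. Leave alone. Origin: near its middle
- cup: paper-white cup 72 mm wide, 85 mm high on the table. Leave alone. Origin: centre of its underside
- bottle: loose green bottle 80 mm wide, 290 mm high on the table to the robot's right, by a group of fixed ones like it. Leave alone. Origin: centre of its underside
Not all that is in view belongs to the job. Of the things like the plate, leave any that is brown; of the rest the smaller one is meant.

How it is judged:
By the outcome, as a careful person would: the job done as asked, in the order asked, and still so for the second after the job is handed in, with the robot touching nothing.
It also fails if it takes over 45 s, if anything falls off the work surface, if the arm or the gripper's body presses on something with over 40 N, if the wrist force passes 120 N, or if a joint passes its speed limit or range.

## Working session

There is one attempt and no reset: what is moved stays moved. The work goes in short steps, Python scripts to look and compute and a shell command to move; the robot and the scene stay as the last step left them, time stands still between calls to the robot, and variables do not carry over. Pictures are saved under pics/ and viewed, at most 10 in all, crops included, and the job is handed in when it is done.

```bash
mkdir -p pics; python3 - <<'E'
from rig import bot,cams,models
import cv2
s=bot.read_state();print(s['time_s'],s['position'],s['tcp_rot'],s['opening'])
for c in ['scene','side']:
    p,d=cams.capture(c);cv2.imwrite(f'pics/{c}0.png',p)
    k=cams.calibration(c);print(c,k)
    for q in ['plate','mug','jar','pouch']:
        print(q,[(r['position'],round(r['conf'],2)) for r in models.spot_in(q,c)][:4])
E
```

```text
0.0 [ 0.21292196 -0.58689439  0.24657899] [[ 9.40122463e-01  3.40836628e-01 -3.85026441e-04]
 [ 3.40836651e-01 -9.40120122e-01  2.12903039e-03]
 [ 3.63680434e-04 -2.13278042e-03 -9.99997659e-01]] 0.9995818249234665
scene {'mtx': array([[496.23394043,   0.        , 319.88840761],
       [  0.        , 496.23394043, 243.50224405],
       [  0.        ,   0.        ,   1.        ]]), 'dist_coeffs': array([-0.09269398,  0.        ,  0.        ,  0.        ,  0.        ]), 'R': array([[-0.48518356,  0.87422721, -0.01799196],
       [ 0.67219737,  0.35974235, -0.64709824],
       [-0.55923842, -0.32605557, -0.7621943 ]]), 't': array([ 0.36950435, -0.23107687,  1.45162339])}
plate [([219.4, 176.4], 0.64), ([535.9, 250.3], 0.59), ([343.6, 261.4], 0.58)]
mug [([377.8, 206.5], 0.79), ([169.0, 195.6], 0.65)]
jar [([294.0, 292.5], 0.92)]
pouch [([477.9, 315.3], 0.82)]
side {'mtx': array([[610.51788058,   0.        , 314.65127392],
       [  0.        , 610.51788058, 241.45735616],
       [  0.        ,   0.        ,   1.        ]]), 'dist_coeffs': array([-0.15794057,  0.        ,  0.        ,  0.        ,  0.        ]), 'R': array([[-0.96680354, -0.25543513,  0.00661891],
       [-0.19340179,  0.71459164, -0.67227563],
       [ 0.166993  , -0.65123857, -0.74027134]]), 't': array([0.46907947, 0.2424558 , 1.49933823])}
plate [([396.6, 170.2], 0.82), ([309.7, 255.0], 0.76), ([397.8, 432.1], 0.62), ([280.7, 177.6], 0.2)]
mug [([364.1, 259.6], 0.56)]
jar []
pouch [([275.2, 351.0], 0.72), ([366.6, 257.2], 0.62)]
```

View pics/scene0.png

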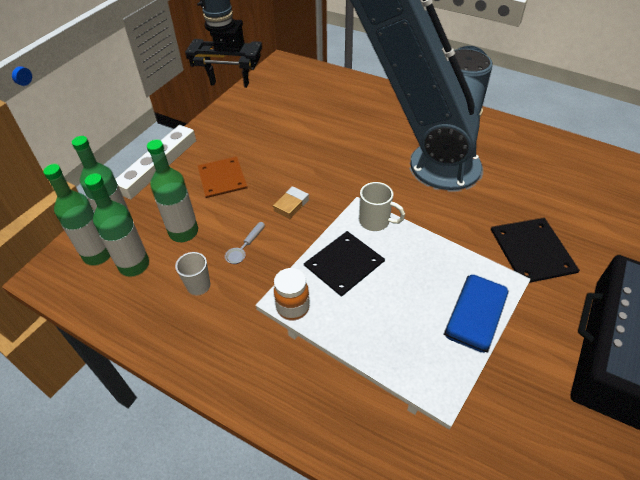

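View pics/side0.png

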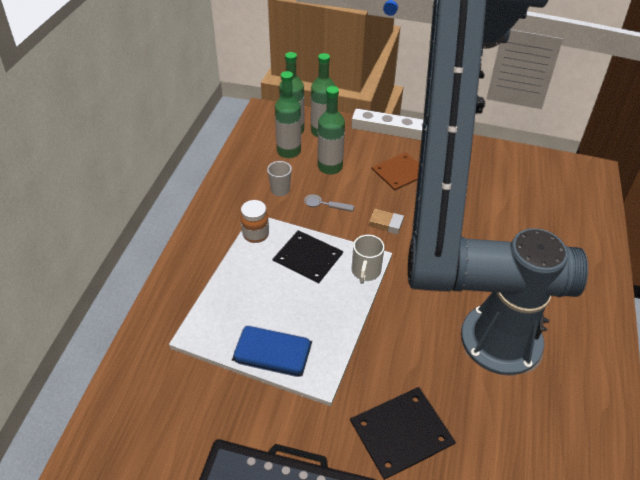

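The scene view shows the plate on the riser at (343,262), with the mug at (377,207) and the jar at (291,293). The larger black plate at (535,250) and the brown one at (222,177) are decoys. Next I fit the rectangles in metric terms.

```bash
cat > h.py <<'E'
import numpy as np,cv2
from rig import bot,cams,models
def world(c,d,k,z=None,s=None):
    """per-pixel world points; from depth, or on plane z"""
    v,u=np.mgrid[0:480,0:640]
    n=cv2.undistortPoints(np.stack([u,v],-1).reshape(-1,1,2).astype(np.float32),k['mtx'],k['dist_coeffs']).reshape(480,640,2)
    r=np.dstack([n,np.ones((480,640))])
    if 'R' in k: R,t=k['R'],k['t']
    else:
        T=np.eye(4);T[:3,:3]=s['tcp_rot'];T[:3,3]=s['position'];T=np.linalg.inv(T@k['tool_from_camera']);R,t=T[:3,:3],T[:3,3]
    o=-R.T@t; rw=r@R
    if z is None: return o+rw*d[...,None]
    return o+rw*((z-o[2])/rw[...,2])[...,None]
def rect(m,W):
    n,l,st,_=cv2.connectedComponentsWithStats(m.astype(np.uint8))
    i=1+np.argmax(st[1:,4]); P=W[l==i][:,:2]
    (c,sz,a)=cv2.minAreaRect((P*1000).astype(np.float32))
    return st[i,4],np.round(c,1),np.round(sz,1),round(a,2),np.round(cv2.boxPoints((c,sz,a)),1).tolist()
def look(c):
    s=bot.read_state();p,d=cams.capture(c);k=cams.calibration(c)
    W=world(c,d,k,s=s);hsv=cv2.cvtColor(p,cv2.COLOR_BGR2HSV)
    ris=(abs(W[...,2]-.08)<.006)&(d>0)&(hsv[...,1]<60)&(hsv[...,2]>120)
    pl=(abs(W[...,2]-.085)<.012)&(d>0)&(hsv[...,2]<80)
    ris=cv2.morphologyEx(ris.astype(np.uint8),cv2.MORPH_OPEN,np.ones((3,3)))
    pl=cv2.morphologyEx(pl.astype(np.uint8),cv2.MORPH_OPEN,np.ones((3,3)))
    return s,p,d,k,W,hsv,ris,pl
E
python3 - <<'E'
from h import *
for c in ['scene','side']:
    s,p,d,k,W,hsv,ris,pl=look(c)
    print(c,'riser',rect(ris,world(c,d,k,.08)));print('plate',rect(pl,world(c,d,k,.088)))
    print('z',np.median(W[ris>0][:,2]),np.median(W[pl>0][:,2]))
    # standing things on riser
    for nm,lo,hi in [('tall',.12,.20)]:
        m=((W[...,2]>lo)&(W[...,2]<hi)&(d>0)&(W[...,0]>.2)&(W[...,0]<.9)&(abs(W[...,1])<.5)).astype(np.uint8)
        n,l,st,_=cv2.connectedComponentsWithStats(m)
        for i in range(1,n):
            if st[i,4]>80:
                P=W[l==i];print(st[i,4],P.min(0).round(3),P.max(0).round(3))
E
```

```text
scene riser (np.int32(24724), array([541.8,  66.5]), array([459.3, 403.2]), 83.68, [[316.20001220703125, -139.60000610351562], [716.9000244140625, -184.0], [767.5, 272.5], [366.79998779296875, 316.8999938964844]])
plate (np.int32(2620), array([525.1, -67.2]), array([120.8, 141.9]), 72.75, [[439.3999938964844, -103.9000015258789], [574.9000244140625, -146.0], [610.7999877929688, -30.600000381469727], [475.20001220703125, 11.5]])
z 0.07894326498937965 0.086482966117999
661 [ 0.54 -0.5   0.12] [ 0.609 -0.475  0.2  ]
1080 [ 0.33  -0.104  0.12 ] [0.41  0.007 0.173]
396 [0.24  0.486 0.12 ] [0.553 0.5   0.131]
1251 [ 0.646 -0.144  0.12 ] [ 0.716 -0.075  0.179]
1635 [0.446 0.196 0.12 ] [0.597 0.277 0.127]
side riser (np.int32(17893), array([538.9,  69.4]), array([462.6, 401.3]), 83.67, [[313.8999938964844, -138.3000030517578], [712.7999877929688, -182.60000610351562], [763.7999877929688, 277.20001220703125], [364.8999938964844, 321.5]])
plate (np.int32(1885), array([521.3, -66. ]), array([120.2, 139.2]), 72.59, [[437.0, -102.5], [569.7999877929688, -144.1999969482422], [605.7000122070312, -29.5], [472.8999938964844, 12.199999809265137]])
z 0.07958774086891673 0.08697285953106193
527 [ 0.534 -0.5    0.12 ] [ 0.608 -0.469  0.2  ]
779 [ 0.641 -0.143  0.12 ] [ 0.714 -0.069  0.181]
902 [ 0.331 -0.105  0.12 ] [0.407 0.014 0.176]
1519 [0.443 0.199 0.12 ] [0.598 0.285 0.129]
304 [0.4   0.479 0.12 ] [0.523 0.5   0.13 ]
204 [0.293 0.479 0.12 ] [0.402 0.5   0.129]
```

Both cameras agree:
- **Riser:** yaw −6.3°, centre (0.540, 0.068).
- **Plate:** 11° clockwise of square, 136 mm out from the riser centre. It needs about 75 mm of push.
- **Gap:** mug to jar is about 237 mm.

I'll use open fingers with tool y along the riser's x, which makes two contacts and squares the plate as it moves.

```bash
python3 -m handwheel '[[0.322,0.625,0,0,0,0.556],[0.322,0.625,0,0,0,0.556],[0.322,0.625,0,0,0,0.556],[0.322,0.625,0,0,0,0.556],[0.322,0.625,0,0,0,0.556],[0.322,0.625,0,0,0,0.556],[0.322,0.625,0,0,0,0.556],[0.322,0.625,0,0,0,0.556]]' 1
```

```text
time_s: 1.27
position: [0.3663, -0.2895, 0.2478]
tcp_rot: [[0.216, 0.976, 0.001], [0.976, -0.216, -0.001], [-0.0, 0.001, -1.0]]
force: [0.3, 0.5, 0.8]
opening: 0.999
grasp_force: 0.0
```

```bash
python3 -m handwheel '[[0.165,0.32,0,0,0,0.054],[0.165,0.32,0,0,0,0.054],[0.165,0.32,0,0,0,0.054],[0.165,0.32,0,0,0,0.054],[0.165,0.32,0,0,0,0.054],[0.165,0.32,0,0,0,0.054],[0.165,0.32,0,0,0,0.054],[0.165,0.32,0,0,0,0.054]]'
python3 -m handwheel '[[0,0,0,0,0,0],[0,0,0,0,0,0],[0,0,0,0,0,0],[0,0,0,0,0,0],[0,0,0,0,0,0],[0,0,0,0,0,0],[0,0,0,0,0,0],[0,0,0,0,0,0]]'
```

```text
time_s: 1.93
position: [0.5192, 0.0071, 0.2479]
tcp_rot: [[0.115, 0.993, 0.001], [0.993, -0.115, -0.0], [-0.0, 0.001, -1.0]]
force: [1.2, -1.1, -0.1]
opening: 0.997
grasp_force: 0.0
time_s: 2.6
position: [0.5183, 0.0042, 0.2476]
tcp_rot: [[0.116, 0.993, 0.0], [0.993, -0.116, 0.0], [0.0, 0.0, -1.0]]
force: [-0.1, 0.1, 0.1]
opening: 0.997
grasp_force: 0.0
```

```bash
python3 - <<'E'
from h import *
s,p,d,k,W,hsv,ris,pl=look('wrist');cv2.imwrite('pics/w1.png',p)
print(s['position'],np.degrees(np.arctan2(s['tcp_rot'][1][1],s['tcp_rot'][0][1])),s['tcp_rot'][:,2])
print('plate',rect(pl,world('wrist',d,k,.088,s)))
if ris.any():print('ris z',np.median(W[ris>0][:,2]))
E
```

```text
[0.51832016 0.00419752 0.24762564] -6.6822454237409765 [ 2.19682485e-05  2.21073068e-06 -1.00000000e+00]
plate (np.int32(19404), array([523.4, -62.8]), array([108.3, 138.4]), 72.97, [[441.3999938964844, -94.30000305175781], [573.7000122070312, -134.8000030517578], [605.4000244140625, -31.299999237060547], [473.1000061035156, 9.199999809265137]])
ris z 0.08037234889191644
```

```bash
python3 -m handwheel '[[0.017,0.034,0,0,0,0.003],[0.017,0.034,-0.03,0,0,0.003],[0.017,0.034,-0.06,0,0,0.003],[0.017,0.034,-0.09,0,0,0.003],[0.017,0.034,-0.11,0,0,0.003],[0.017,0.034,-0.125,0,0,0.003],[0.017,0.034,-0.125,0,0,0.003],[0.017,0.034,-0.125,0,0,0.003]]'
python3 -m handwheel '[[0,0,-0.003,0,0,0],[0,0,-0.006,0,0,0],[0,0,-0.009,0,0,0],[0,0,-0.012,0,0,0],[0,0,-0.0135,0,0,0],[0,0,-0.0135,0,0,0],[0,0,-0.0135,0,0,0],[0,0,-0.0135,0,0,0]]'
```

```text
time_s: 3.32
position: [0.5351, 0.0389, 0.122]
tcp_rot: [[0.109, 0.994, -0.002], [0.994, -0.109, 0.0], [0.0, -0.002, -1.0]]
force: [-1.3, -1.1, 0.2]
opening: 1.0
grasp_force: 0.0
time_s: 3.98
position: [0.5355, 0.039, 0.1091]
tcp_rot: [[0.109, 0.994, 0.0], [0.994, -0.109, -0.0], [0.0, 0.0, -1.0]]
force: [0.7, 0.8, -0.2]
opening: 1.003
grasp_force: 0.0
```

```bash
python3 -m handwheel '[[-0.0008,-0.0075,0,0,0,0],[-0.0016,-0.015,0,0,0,0],[-0.0023,-0.021,0,0,0,0],[-0.0027,-0.025,0,0,0,0],[-0.0032,-0.029,0,0,0,0],[-0.0036,-0.033,0,0,0,0],[-0.0041,-0.037,0,0,0,0],[-0.0044,-0.04,0,0,0,0]]'
python3 -m handwheel '[[-0.0004,-0.004,0,0,0,0],[-0.0009,-0.008,0,0,0,0],[-0.0013,-0.012,0,0,0,0],[-0.0018,-0.016,0,0,0,0],[-0.0022,-0.02,0,0,0,0],[-0.0027,-0.024,0,0,0,0],[-0.0031,-0.028,0,0,0,0],[-0.0033,-0.03,0,0,0,0]]'
python3 - <<'E'
from h import *
for c in ['scene','side']:
    s,p,d,k,W,hsv,ris,pl=look(c);cv2.imwrite(f'pics/{c}1.png',p)
    print('plate',rect(pl,world(c,d,k,.088)))
E
```

```text
time_s: 4.65
position: [0.5304, -0.001, 0.1089]
tcp_rot: [[0.109, 0.994, -0.001], [0.994, -0.109, 0.001], [0.001, -0.001, -1.0]]
force: [-1.1, 1.7, 0.9]
opening: 1.003
grasp_force: 1.1
time_s: 5.32
position: [0.5283, -0.0318, 0.1091]
tcp_rot: [[0.109, 0.994, 0.001], [0.994, -0.109, -0.001], [-0.001, 0.001, -1.0]]
force: [-0.2, 1.8, -0.8]
opening: 1.0
grasp_force: 0.9
plate (np.int32(1409), array([ 534.3, -101.2]), array([122.9, 142.5]), 83.77, [[456.79998779296875, -154.60000610351562], [598.4000244140625, -170.10000610351562], [611.7999877929688, -47.900001525878906], [470.1000061035156, -32.400001525878906]])
plate (np.int32(395), array([400.2, 452.8]), array([119.8,  21.4]), 0.34, [[340.29998779296875, 463.1000061035156], [340.3999938964844, 441.79998779296875], [460.20001220703125, 442.5], [460.1000061035156, 463.8999938964844]])
```

Plate is now squared (−6.2°), with about 42 mm to go. I push 36 mm, then back off to measure.

```bash
python3 -m handwheel '[[-0.0006,-0.005,0,0,0,0],[-0.0011,-0.01,0,0,0,0],[-0.0017,-0.015,0,0,0,0],[-0.0022,-0.02,0,0,0,0],[-0.0028,-0.025,0,0,0,0],[-0.0033,-0.03,0,0,0,0],[-0.0038,-0.034,0,0,0,0],[-0.004,-0.036,0,0,0,0]]'
python3 -m handwheel '[[0,0,0,0,0,0],[0,0,0,0,0,0],[0.0011,0.01,0,0,0,0],[0.0022,0.02,0,0,0,0],[0.0022,0.02,0.04,0,0,0],[0.0022,0.02,0.08,0,0,0],[0.0022,0.02,0.12,0,0,0],[0.0022,0.02,0.14,0,0,0]]'
python3 - <<'E'
from h import *
for c in ['scene','side','wrist']:
    s,p,d,k,W,hsv,ris,pl=look(c);cv2.imwrite(f'pics/{c}2.png',p)
    print(c,'plate',rect(pl,world(c,d,k,.088,s)),'riser',rect(ris,world(c,d,k,.08,s))[1:])
E
```

```text
time_s: 6.08
position: [0.5238, -0.0677, 0.1091]
tcp_rot: [[0.109, 0.994, 0.0], [0.994, -0.109, -0.0], [-0.0, 0.0, -1.0]]
force: [1.0, 2.7, 2.0]
opening: 1.0
grasp_force: 1.4
time_s: 6.75
position: [0.5278, -0.0461, 0.2533]
tcp_rot: [[0.107, 0.994, 0.006], [0.994, -0.107, -0.002], [-0.001, 0.006, -1.0]]
force: [0.3, 0.3, 1.5]
opening: 0.998
grasp_force: 0.0
scene plate (np.int32(2427), array([ 530.4, -137.6]), array([121.7, 144. ]), 83.35, [[451.79998779296875, -189.8000030517578], [594.9000244140625, -206.39999389648438], [609.0, -85.5], [465.8999938964844, -68.9000015258789]]) riser (array([541.6,  66.6]), array([459.1, 402.7]), 83.67, [[316.20001220703125, -139.3000030517578], [716.5, -183.6999969482422], [767.0999755859375, 272.6000061035156], [366.79998779296875, 317.0]])
side plate (np.int32(1697), array([ 526.6, -136.5]), array([122.8, 139.8]), 83.66, [[450.29998779296875, -189.8000030517578], [589.2000122070312, -205.3000030517578], [602.7999877929688, -83.19999694824219], [463.8999938964844, -67.69999694824219]]) riser (array([538.7,  69.7]), array([463.2, 401.5]), 83.63, [[313.5, -138.1999969482422], [712.5, -182.8000030517578], [763.9000244140625, 277.5], [364.79998779296875, 322.1000061035156]])
wrist plate (np.int32(15457), array([ 528.6, -118.4]), array([ 80.1, 138.1]), 83.61, [[455.5, -150.60000610351562], [592.7000122070312, -165.89999389648438], [601.5999755859375, -86.30000305175781], [464.3999938964844, -71.0]]) riser (array([528.2, -24.1]), array([278.5, 399.1]), 83.79, [[314.70001220703125, -140.89999389648438], [711.5, -184.10000610351562], [741.5999755859375, 92.80000305175781], [344.8999938964844, 136.0]])
```

View pics/scene2.png

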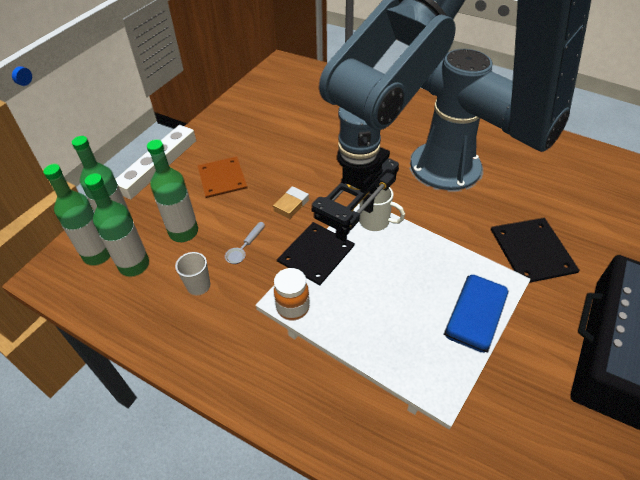

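View pics/wrist2.png

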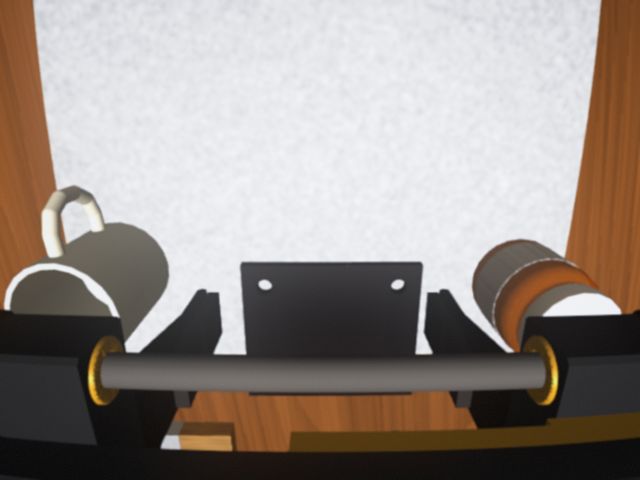

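The scene view shows the plate sticking out between the jar (291,293) and the mug (377,207). The wrist view shows its rear side square, with its rear holes at (265,285) and (398,285). The overhang measures about 35.5 mm from the different views, so I push 4.5 mm more.

```bash
python3 -m handwheel '[[0,0,-0.03,0,0,0],[0,0,-0.06,0,0,0],[0,0,-0.09,0,0,0],[0,0,-0.115,0,0,0],[0,0,-0.13,0,0,0],[0,0,-0.138,0,0,0],[0,0,-0.14,0,0,0],[0,0,-0.14,0,0,0]]'
python3 -m handwheel '[[-0.0006,-0.005,0,0,0,0],[-0.0011,-0.01,0,0,0,0],[-0.0017,-0.015,0,0,0,0],[-0.002,-0.018,0,0,0,0],[-0.0022,-0.02,0,0,0,0],[-0.0025,-0.0225,0,0,0,0],[-0.0027,-0.0245,0,0,0,0],[-0.0027,-0.0245,0,0,0,0]]'
python3 -m handwheel '[[0,0,0,0,0,0],[0,0,0,0,0,0],[0.0022,0.02,0,0,0,0],[0.0044,0.04,0,0,0,0],[0.0044,0.04,0.04,0,0,0],[0.0044,0.04,0.08,0,0,0],[0.0044,0.06,0.12,0,0,0],[0.0044,0.08,0.16,0,0,0]]'
python3 - <<'E'
from h import *
ey=np.array([.110,.994])
for c in ['scene','side','wrist']:
    s,p,d,k,W,hsv,ris,pl=look(c);cv2.imwrite(f'pics/{c}3.png',p)
    a=rect(pl,world(c,d,k,.088,s));b=rect(ris,world(c,d,k,.08,s))
    print(c,a[1:],b[1:4],'ov',-(np.array(a[1])-b[1])@ey+60-230)
    # lead line and riser edge line by own rectangle ends
    B=sorted(a[4],key=lambda q:np.dot(q,ey));C=sorted(b[4],key=lambda q:np.dot(q,ey))
    e=np.mean([np.dot(q,ey) for q in C[:2]]);print(' lead',e-np.mean([np.dot(q,ey) for q in B[:2]]),'trail',120-(np.mean([np.dot(q,ey) for q in B[2:]])-e))
E
```

```text
time_s: 7.57
position: [0.5252, -0.0464, 0.108]
tcp_rot: [[0.108, 0.994, -0.003], [0.994, -0.108, 0.001], [0.0, -0.003, -1.0]]
force: [-0.2, 0.4, 1.4]
opening: 0.996
grasp_force: 0.0
time_s: 8.23
position: [0.5234, -0.0713, 0.1095]
tcp_rot: [[0.109, 0.994, 0.001], [0.994, -0.109, 0.001], [0.001, 0.001, -1.0]]
force: [1.0, 3.8, 3.0]
opening: 0.997
grasp_force: 1.6
time_s: 8.9
position: [0.5274, 0.0051, 0.2647]
tcp_rot: [[0.11, 0.994, -0.001], [0.994, -0.11, -0.001], [-0.002, -0.001, -1.0]]
force: [1.7, 0.6, -0.4]
opening: 1.001
grasp_force: 0.0
scene (array([ 529.5, -141.1]), array([121.9, 143.7]), 83.76, [[451.5, -193.89999389648438], [594.2999877929688, -209.5], [607.5999755859375, -88.30000305175781], [464.70001220703125, -72.69999694824219]]) (array([541.5,  66.5]), array([459.1, 402.5]), 83.65) ov 37.67439999999999
 lead 39.0617026977539 trail 37.13140573120117
side (array([ 525.9, -139.4]), array([122.1, 139. ]), 83.69, [[450.1000061035156, -192.39999389648438], [588.2000122070312, -207.6999969482422], [601.7000122070312, -86.4000015258789], [463.5, -71.0999984741211]]) (array([538.9,  69.7]), array([463.2, 401.2]), 83.66) ov 39.27539999999999
 lead 38.66919477844239 trail 36.617499664306635
wrist (array([ 521.5, -178.7]), array([ 47.4, 139.8]), 84.05, [[449.6000061035156, -195.10000610351562], [588.5999755859375, -209.60000610351562], [593.5, -162.39999389648438], [454.5, -147.89999389648438]]) (array([533.4,  25.4]), array([292.7, 399.1]), 83.76) ov 34.18439999999998
 lead 81.58600681304935 trail 154.13019367218018
```

The overhang now reads about 38.5 mm and the plate is square. One small nudge of 1.5 mm, then hand in.

```bash
python3 -m handwheel '[[0,-0.02,-0.03,0,0,0],[0,-0.04,-0.06,0,0,0],[0,-0.04,-0.09,0,0,0],[0,-0.04,-0.12,0,0,0],[0,-0.04,-0.145,0,0,0],[0,-0.04,-0.158,0,0,0],[0,-0.04,-0.16,0,0,0],[0,-0.04,-0.16,0,0,0]]'
python3 -m handwheel '[[-0.0011,-0.01,0,0,0,0],[-0.0022,-0.02,0,0,0,0],[-0.0033,-0.03,0,0,0,0],[-0.004,-0.036,0,0,0,0],[-0.0044,-0.04,0,0,0,0],[-0.0046,-0.041,0,0,0,0],[-0.0046,-0.0415,0,0,0,0],[-0.0046,-0.0415,0,0,0,0]]'
python3 -m handwheel '[[0,0,0,0,0,0],[0,0,0,0,0,0],[0.0022,0.02,0,0,0,0],[0.0044,0.04,0,0,0,0],[0.0044,0.04,0.04,0,0,0],[0.0044,0.04,0.08,0,0,0],[0.0044,0.06,0.12,0,0,0],[0.0044,0.08,0.16,0,0,0]]'
python3 -m handwheel '[[0,0,0,0,0,0],[0,0,0,0,0,0],[0,0,0,0,0,0],[0,0,0,0,0,0],[0,0,0,0,0,0],[0,0,0,0,0,0],[0,0,0,0,0,0],[0,0,0,0,0,0]]'
python3 - <<'E'
from h import *
ey=np.array([.110,.994])
for c in ['scene','side']:
    s,p,d,k,W,hsv,ris,pl=look(c);cv2.imwrite(f'pics/{c}4.png',p)
    a=rect(pl,world(c,d,k,.088,s));b=rect(ris,world(c,d,k,.08,s))
    print(c,a[1:4],b[1:4],'ov',-(np.array(a[1])-b[1])@ey+60-230)
    B=sorted(a[4],key=lambda q:np.dot(q,ey));C=sorted(b[4],key=lambda q:np.dot(q,ey))
    e=np.mean([np.dot(q,ey) for q in C[:2]]);print(' lead',e-np.mean([np.dot(q,ey) for q in B[:2]]))
E
```

```text
time_s: 9.72
position: [0.5242, -0.0346, 0.1054]
tcp_rot: [[0.108, 0.994, -0.006], [0.994, -0.108, -0.0], [-0.001, -0.006, -1.0]]
force: [-12.3, 0.4, 30.6]
opening: 0.997
grasp_force: 15.4
time_s: 10.38
position: [0.5226, -0.071, 0.1053]
tcp_rot: [[0.113, 0.994, 0.0], [0.994, -0.113, 0.008], [0.008, -0.001, -1.0]]
force: [0.8, 21.2, 27.2]
opening: 1.001
grasp_force: 13.6
time_s: 11.05
position: [0.5263, 0.0006, 0.2577]
tcp_rot: [[0.111, 0.994, -0.004], [0.994, -0.111, -0.001], [-0.001, -0.004, -1.0]]
force: [0.7, -0.4, -0.7]
opening: 1.0
grasp_force: 0.0
time_s: 11.72
position: [0.5273, 0.0013, 0.2574]
tcp_rot: [[0.109, 0.994, -0.001], [0.994, -0.109, 0.0], [0.0, -0.001, -1.0]]
force: [0.7, 0.3, 0.2]
opening: 1.004
grasp_force: 0.0
scene (array([ 529.5, -141.1]), array([121.9, 143.7]), 83.76) (array([541.3,  66.7]), array([459.1, 402.1]), 83.67) ov 37.851200000000006
 lead 39.24949308776857
side (array([ 525.6, -139.3]), array([121.9, 138.8]), 83.69) (array([538.8,  69.5]), array([463.1, 401.3]), 83.55) ov 38.99919999999997
 lead 38.44839814758299
```

View pics/side4.png

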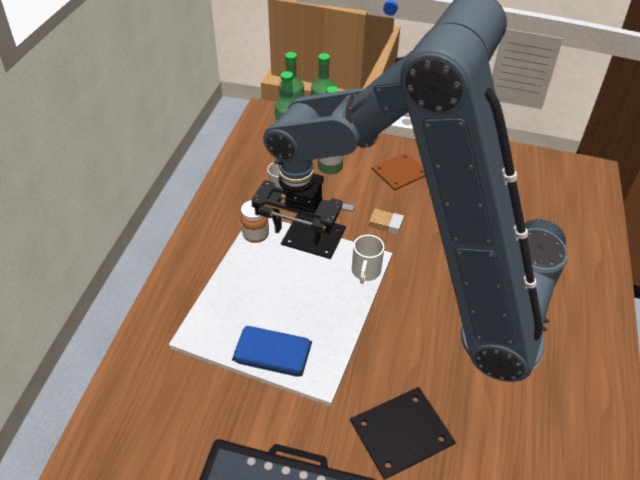

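The side view shows the plate at (315,236), out between the jar and the mug. The nudge fell short because the command baseline was low and the tips dragged on the riser, so the plate did not move. I'll do it once more, computing from the measured pose.

```bash
python3 -m handwheel '[[0,-0.02,-0.03,0,0,0],[0,-0.04,-0.06,0,0,0],[0,-0.04,-0.09,0,0,0],[0,-0.04,-0.12,0,0,0],[0,-0.04,-0.14,0,0,0],[0,-0.04,-0.148,0,0,0],[0,-0.04,-0.148,0,0,0],[0,-0.04,-0.148,0,0,0]]'
```

```text
time_s: 12.48
position: [0.5279, -0.0385, 0.1105]
tcp_rot: [[0.109, 0.994, 0.0], [0.994, -0.109, -0.0], [-0.0, 0.0, -1.0]]
force: [0.5, -0.5, 0.1]
opening: 0.997
grasp_force: 0.0
```

```bash
python3 -m handwheel '[[-0.0011,-0.01,-0.001,0,0,0],[-0.0022,-0.02,-0.001,0,0,0],[-0.0033,-0.026,-0.001,0,0,0],[-0.004,-0.03,-0.001,0,0,0],[-0.0042,-0.032,-0.001,0,0,0],[-0.0044,-0.0335,-0.001,0,0,0],[-0.0045,-0.0345,-0.001,0,0,0],[-0.0045,-0.0345,-0.001,0,0,0]]'
python3 -m handwheel '[[0,0,0,0,0,0],[0,0,0,0,0,0],[0.0022,0.02,0,0,0,0],[0.0044,0.04,0,0,0,0],[0.0044,0.04,0.04,0,0,0],[0.0044,0.04,0.08,0,0,0],[0.0044,0.06,0.12,0,0,0],[0.0044,0.06,0.12,0,0,0]]'
python3 -m handwheel '[[0,0,0,0,0,0],[0,0,0,0,0,0],[0,0,0,0,0,0],[0,0,0,0,0,0],[0,0,0,0,0,0],[0,0,0,0,0,0],[0,0,0,0,0,0],[0,0,0,0,0,0]]'
python3 - <<'E'
from h import *
ey=np.array([.110,.994])
for c in ['scene','side']:
    s,p,d,k,W,hsv,ris,pl=look(c)
    a=rect(pl,world(c,d,k,.088,s));b=rect(ris,world(c,d,k,.08,s))
    print(c,a[1:4],b[1:4],'ov',-(np.array(a[1])-b[1])@ey+60-230)
    B=sorted(a[4],key=lambda q:np.dot(q,ey));C=sorted(b[4],key=lambda q:np.dot(q,ey))
    e=np.mean([np.dot(q,ey) for q in C[:2]]);print(' lead',e-np.mean([np.dot(q,ey) for q in B[:2]]))
E
```

```text
time_s: 13.15
position: [0.5233, -0.0725, 0.1096]
tcp_rot: [[0.109, 0.994, 0.001], [0.994, -0.109, 0.001], [0.001, 0.001, -1.0]]
force: [0.5, 3.1, 2.7]
opening: 0.996
grasp_force: 1.9
time_s: 13.82
position: [0.5307, -0.0125, 0.2349]
tcp_rot: [[0.107, 0.994, 0.011], [0.994, -0.107, -0.003], [-0.002, 0.011, -1.0]]
force: [-0.0, -0.8, -0.7]
opening: 1.0
grasp_force: 0.0
time_s: 14.48
position: [0.5272, -0.0131, 0.2287]
tcp_rot: [[0.109, 0.994, -0.001], [0.994, -0.109, 0.0], [0.0, -0.001, -1.0]]
force: [0.6, -0.3, 0.2]
opening: 0.999
grasp_force: 0.0
scene (array([ 529.3, -142.2]), array([121.8, 143.5]), 84.01) (array([541.5,  66.6]), array([458.8, 402.6]), 83.64) ov 38.88919999999996
 lead 40.3428974761963
side (array([ 525.2, -140.6]), array([122.4, 138. ]), 83.62) (array([538.7,  69.8]), array([462.4, 401.6]), 83.64) ov 40.62259999999998
 lead 40.579601852417
```

Overhang is about 40 mm, the plate is square, and the gripper is clear.

```bash
python3 -c "
from rig import bot
print(bot.hand_in())"
```

```text
the job is handed in; nothing more can be done
None
```

I handed the job in at about 15 s with the plate overhanging the edge by about 40 mm (camera readings 38.9–40.6 mm) and square to within about 0.4°, the gripper clear; one nudge pressed the fingertips on the riser at about 30 N but left the plate where it was, and I did not re-measure the mug, jar or other items afterwards.

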